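# Pull up the photo lamp at the amber jar and hold it at its second stop

## Robot

A 7-joint arm with a two-finger parallel gripper is mounted at the origin on the work surface. World frame = base frame: x ahead of the robot, y to its left, z up, the work surface at z = 0. Lengths are in m, angles in rad, forces in N, time in s.
With the tool pointing down it reaches from about 0.4 to 0.9 m from the base axis. Payload 5.6 kg.
Tool frame: the origin (TCP) lies midway between the tips of the shut fingers; the grasp point (between the pads) lies 19 mm behind it; z points along the fingers, y is the line along which they close (so a half turn about z gives the same grasp; the last joint's range is limited). The gripper opens to 92 mm and grips with 3 to 60 N. Pads are 20 mm wide; open, the fingers measure 128 mm over their backs; the gripper's body (75 mm by 189 mm) begins 69 mm behind the grasp point.
Start: joints at [-1.298, 0.468, -0.012, 1.603, 0.006, 1.071, -0.056], TCP at [0.202, 0.618, 0.215] pointing down, gripper open.
Joint ranges: [-2.53, 2.53], [-0.31, 2.02], [-1.57, 1.55], [0.28, 2.44], [-1.29, 4.43], [0.15, 1.84], [-2.92, 2.92]. Speed limits (rad/s): [2.57, 2.57, 3.14, 3.14, 3.14, 3.14, 3.14].

## Interface

Orientations are given as a 3x3 rotation matrix whose columns are the frame's x, y, z axes.
In Python, from station import env, effector, solver, viewer, workorder, search_frame, tip_of gives the robot as it stands. Calls block until the motion is done:
- env.reach(position, orientation): joint-space move of the TCP to a pose.
- env.movel(position, frame=None, rate=0.15): straight line of the TCP; frame=None keeps the orientation; rate is the mean speed in m/s.
- env.goto_joints(angles): joint-space move.
- effector.release() and effector.grasp(squeeze=None): open the fingers fully, or close them until they stop; squeeze is the grip in N (None keeps the last).
- env.pause(seconds).
- solver.inverse_kinematics(position, orientation): joint angles nearest the present ones, or None.
- env.sense(): the state.
- viewer.read_camera(name): name is "scene" or "top"; returns (picture, depth): 384x512x3 uint8, red, green, blue; 384x512 float32, m along the optical axis (not along the pixel's ray), 0 where there is no reading.
- viewer.camera_info(name): a dict with "intrinsics" (3x3 intrinsics, pixels), "eye" and "rotation" of the camera in the world. Camera axes: x right, y up, looking along -z (the intrinsics and any distortion apply to the point x, -y, -z); pixel columns grow to the right and rows downward; lengths in m; the calibration is good to about 2 mm. A picture is of the moment at which its call begins. camera_info takes no time and is no camera call.
A pose or a line that the arm cannot do raises env.PlanningError and nothing moves.
- workorder.finish_job(): hands the job in; it is judged then, once.
Trained networks look in the newest picture that a camera, given by its name, has taken for a name from the list of things; names that differ only in an ending like _2 or _b are one class to them, and where a whole thing is asked for, a point or a joint stands for the part that bears it (a point fixed in the world has none). Each returns a list of dicts, best first, with "score" (0 to 1); they miss things now and then, are a little off and sometimes report something else, mostly with a low value. They report only what shows in the picture. A call takes as long as a camera call.
- search_frame(camera, name): "at" ([x, y, z] in m, in world coordinates, good to about 4 mm: the middle of the surface that is visible of it).
- tip_of(camera, name): "at" ([x, y, z] in m, in world coordinates, good to about 4 mm: a listed point, or the origin of a listed thing).
The state is a dict: "t": time; "joint_positions": joint angles; "joint_velocities": joint speeds; "tau": joint torques, N m; "ee_pos": TCP position; "tcp_rot": TCP orientation; "wrist_force": force on the tool from outside, world axes, zero at the start; "moment": the same for the moment, N m; "gripper_width": finger opening in m; "grasp_force": force on a finger pad.
Only numpy, scipy, OpenCV 4.12 (cv2) and the standard library are available. Lean on these libraries where they do the work, as an engineer would, in place of code of your own. Each camera call takes 0.05 s, during which the arm holds its last target. There are 200 camera calls.

## Task

Two pull-up photo lamps stand on the packing bench, one with an amber jar in front of its lamp head, the other with a terracotta pot. Take the handle of the lamp at the amber jar, squeeze its red release button in, pull the mast straight up past the first stop to the second stop at the end of its travel, and finish while still holding it up there with the button squeezed in, because it sinks back if let go. Leave the other lamp down and do not disturb anything else on the bench.

Things in the scene. Friction and masses are not known exactly. Their poses are not given: they have to be found in the camera images.
- left_lamp: the pull-up photo lamp on the robot's left, fixed to the table: black steel foot plate 110 x 110 x 12 mm, square aluminium column 36 (x) x 40 (y) mm up to 140 mm height. Origin on the table under the column's centre, z up; the lamp's head reaches out to its +x, about 125 mm, towards the piece standing there. Its place and yaw vary.
- left_handle (a point): grey handle block on top of the mast of the left lamp, 26 (x) x 30 (y) x 50 (z) mm, to be pinched from above across its y sides. This point is the centre of its underside, 150 mm above the table when the mast is down; axes parallel to the lamp's own; it rises and sinks with the mast. Nothing stands above it. The flat black lamp arm (8 mm thick, 14 mm wide) leaves to +x just below it, the lamp head (50 x 70 x 14 mm, centre 100 mm out) is wholly below the handle's underside.
- left_button (a joint): red release button in the handle of the left lamp: 16 (x) x 30 (z) mm plate standing 6 mm proud of the handle's +y side, centred 25 mm above the handle's underside. Value 0 = out, grows as it is pressed in towards -y; 0.006 m = flush with the handle's side (7 mm at most). A spring pushes it out (about 2 N at the start, 5.4 N when flush), so a firm pinch across the handle's y sides presses it flush. Pressed less than 4 mm it leaves the mast locked.
- left_mast (a joint): height of the mast of the left lamp above its lowest position, m: 0 = down and locked (1 mm of play), 0.05 = first stop, where it locks if the button is let out, 0.10 = second stop, the rigid end of its travel, which has no lock. It slides straight up, with the button held in, against weight and a return spring: about 7 to 12 N all the way at a slow pull. Let go, it sinks back to the first stop or all the way.
- right_lamp: the pull-up photo lamp on the robot's right, fixed to the table: black steel foot plate 110 x 110 x 12 mm, square aluminium column 36 (x) x 40 (y) mm up to 140 mm height. Origin on the table under the column's centre, z up; the lamp's head reaches out to its +x, about 125 mm, towards the piece standing there. Its place and yaw vary.
- right_handle (a point): grey handle block on top of the mast of the right lamp, 26 (x) x 30 (y) x 50 (z) mm, to be pinched from above across its y sides. This point is the centre of its underside, 150 mm above the table when the mast is down; axes parallel to the lamp's own; it rises and sinks with the mast. Nothing stands above it. The flat black lamp arm (8 mm thick, 14 mm wide) leaves to +x just below it, the lamp head (50 x 70 x 14 mm, centre 100 mm out) is wholly below the handle's underside.
- right_button (a joint): red release button in the handle of the right lamp: 16 (x) x 30 (z) mm plate standing 6 mm proud of the handle's +y side, centred 25 mm above the handle's underside. Value 0 = out, grows as it is pressed in towards -y; 0.006 m = flush with the handle's side (7 mm at most). A spring pushes it out (about 2 N at the start, 5.4 N when flush), so a firm pinch across the handle's y sides presses it flush. Pressed less than 4 mm it leaves the mast locked.
- right_mast (a joint): height of the mast of the right lamp above its lowest position, m: 0 = down and locked (1 mm of play), 0.05 = first stop, where it locks if the button is let out, 0.10 = second stop, the rigid end of its travel, which has no lock. It slides straight up, with the button held in, against weight and a return spring: about 7 to 12 N all the way at a slow pull. Let go, it sinks back to the first stop or all the way.
- jar: amber glass jar with a white lid, 64 mm across, 95 mm high, loose; stands 130 to 160 mm out in front (+x side) of one of the two lamps. Origin at the centre of its underside.
- pot: terracotta pot, 74 mm across, 80 mm high, loose; stands in front of the other lamp in the same way. Origin at the centre of its underside.
- tape: roll of brown tape lying flat, 96 mm across, 30 mm high, bystander. Origin under its centre.
- carton: small cardboard box 80 x 60 x 45 mm, bystander. Origin under its centre.
- brush: flat brush lying on the table, bystander
- mug: blue mug 76 mm across, 85 mm high, bystander. Origin under its centre.
- cork: cork stopper 44 mm across, 30 mm high, bystander. Origin under its centre.

How it is judged:
On the way, in this order (a step that is already met when the one before it is completed fails the run):
1. the button of the lamp at the amber jar is squeezed in by the fingers while its mast is still down (((horizontal distance between jar and left_lamp below 0.2 m and value of joint left_button above 0.0045 m and value of joint left_mast below 0.012 m and contact force between the fingers and left_mast above 2 N) or (horizontal distance between jar and right_lamp below 0.2 m and value of joint right_button above 0.0045 m and value of joint right_mast below 0.012 m and contact force between the fingers and right_mast above 2 N))), for 0.1 s.
2. that mast is held at its second stop with the button in (((horizontal distance between jar and left_lamp below 0.2 m and value of joint left_mast above 0.093 m and value of joint left_button above 0.0045 m and contact force between the fingers and left_mast above 2 N and value of joint right_mast below 0.008 m) or (horizontal distance between jar and right_lamp below 0.2 m and value of joint right_mast above 0.093 m and value of joint right_button above 0.0045 m and contact force between the fingers and right_mast above 2 N and value of joint left_mast below 0.008 m))), for 0.2 s.
At the end, for the whole second after the job is handed in: the mast of the lamp at the amber jar is within 7 mm of its second stop (above 93 of 100 mm) and at rest, the fingers hold its handle with the button in by more than 4.5 mm, the other mast is down (below 8 mm), jar and pot upright, every loose thing within 30 mm of its start ((((horizontal distance between jar and left_lamp below 0.2 m and value of joint left_mast above 0.093 m and value of joint left_button above 0.0045 m and contact force between the fingers and left_mast above 2 N and value of joint right_mast below 0.008 m) and velocity of joint left_mast between -0.02 and 0.02 m/s) or ((horizontal distance between jar and right_lamp below 0.2 m and value of joint right_mast above 0.093 m and value of joint right_button above 0.0045 m and contact force between the fingers and right_mast above 2 N and value of joint left_mast below 0.008 m) and velocity of joint right_mast between -0.02 and 0.02 m/s)) and angle between each of jar, pot's own z axis and vertical below 0.2 rad and distance of each of jar, pot, tape, carton, brush, mug, cork from where it was at the start of the episode below 0.03 m); the arm keeps its last pose, push and grip.
It fails at once if the mast of the other lamp is pulled up or its button pressed ((horizontal distance between jar and left_lamp below 0.2 m and (value of joint right_mast above 0.008 m or value of joint right_button above 0.004 m)) or (horizontal distance between jar and right_lamp below 0.2 m and (value of joint left_mast above 0.008 m or value of joint left_button above 0.004 m))).
It fails at once if a piece or bystander is pushed more than 30 mm (distance of any of jar, pot, tape, carton, brush, mug, cork from where it was at the start of the episode above 0.03 m).
It fails at once if the jar or the pot is tipped (angle between any of jar, pot's own z axis and vertical above 0.3 rad).
It also fails if it takes over 29 s, if anything falls off the work surface, if the arm or the gripper's body presses on something with over 40 N, if the wrist force passes 120 N, or if a joint passes its speed limit or range.

## Working session

There is one attempt and no reset: what is moved stays moved. The work goes in short steps, each a Python script; the robot and the scene stay as the last script left them, time stands still between calls to the robot, and variables do not carry over. Pictures are saved under pics/ and viewed, at most 10 in all, crops included, and the job is handed in when it is done.

```bash
mkdir -p pics; python3 - <<'E'
from station import *
import cv2,numpy as np
for c in("scene","top"):
    p,d=viewer.read_camera(c); cv2.imwrite(f"pics/{c}0.png",p[:,:,::-1]); np.savez(f"{c}0.npz",p=p,d=d,**viewer.camera_info(c))
    for n in("jar","pot","left_lamp","right_lamp","left_handle","right_handle","mug"):
        print(c,n,[(np.round(r["at"],3),round(r["score"],2)) for r in tip_of(c,n)[:3]])
    for n in ("left_button","right_button"):
        print(c,n,[(np.round(r["at"],3),round(r["score"],2)) for r in search_frame(c,n)[:3]])
print(env.sense()["t"])
E
```

```text
scene jar [(array([0.619, 0.284, 0.003]), 0.7)]
scene pot [(array([ 0.68 , -0.281, -0.001]), 0.58)]
scene left_lamp [(array([ 0.507,  0.171, -0.001]), 0.68)]
scene right_lamp [(array([ 0.544, -0.23 , -0.001]), 0.79)]
scene left_handle [(array([0.505, 0.172, 0.148]), 0.59)]
scene right_handle [(array([ 0.544, -0.23 ,  0.15 ]), 0.71), (array([ 0.802, -0.029,  0.002]), 0.36)]
scene mug [(array([ 0.521, -0.454, -0.003]), 0.9)]
scene left_button []
scene right_button [(array([ 0.551, -0.21 ,  0.176]), 0.61)]
top jar [(array([ 0.619,  0.28 , -0.003]), 0.59), (array([ 0.548, -0.229,  0.002]), 0.47)]
top pot [(array([ 0.678, -0.289, -0.004]), 0.7), (array([ 0.49 ,  0.442, -0.   ]), 0.52)]
top left_lamp []
top right_lamp [(array([ 0.546, -0.232, -0.001]), 0.77)]
top left_handle [(array([0.502, 0.176, 0.154]), 0.8)]
top right_handle [(array([ 0.54 , -0.227,  0.151]), 0.65), (array([0.495, 0.44 , 0.001]), 0.44)]
top mug [(array([ 0.52 , -0.457,  0.   ]), 0.63)]
top left_button []
top right_button []
1.0
```

View pics/scene0.png

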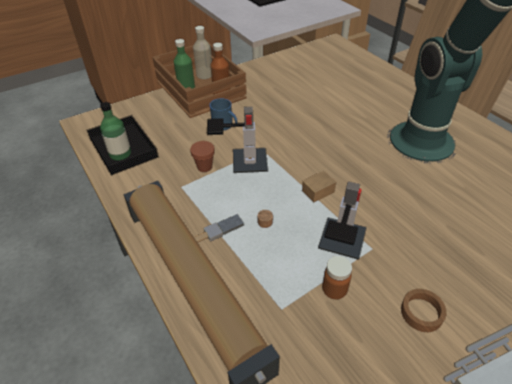

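View pics/top0.png

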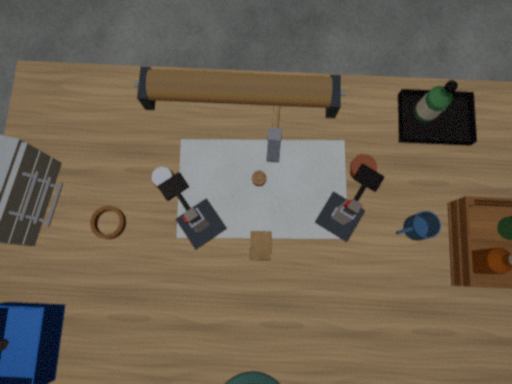

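```bash
cat > w.py <<'E'
import numpy as np
def world(f):
    z=np.load(f); K=z["intrinsics"]; d=z["d"]; v,u=np.mgrid[:d.shape[0],:d.shape[1]]
    P=np.stack([(u-K[0,2])/K[0,0]*d,-(v-K[1,2])/K[1,1]*d,-d],-1)
    W=P@z["rotation"].T+z["eye"]; W[d==0]=np.nan
    return z["p"],W
E
python3 - <<'E'
from w import *
import cv2
p,W=world("top0.npz")
near=np.hypot(W[...,0]-.504,W[...,1]-.174)
for lab,lo,hi,r in(("handle top",.19,.21,.05),("head",.12,.155,.16),("foot",.005,.02,.085)):
    m=(W[...,2]>lo)&(W[...,2]<hi)&(near<r); q=W[m]
    if len(q)<5: print(lab,len(q)); continue
    R=cv2.minAreaRect(q[:,:2].astype(np.float32)*1000)
    v,u=np.nonzero(m)
    print(lab,len(q),q.mean(0).round(4),np.median(q[:,2]).round(4),R,u.min(),u.max(),v.min(),v.max())
r=p.astype(int); 
for f in("scene0.npz","top0.npz"):
    p,W=world(f); r=p.astype(int)
    m=(r[...,0]>120)&(r[...,1]<60)&(r[...,2]<60)&(W[...,2]>.14)&(W[...,2]<.21)
    q=W[m]; print(f,len(q)); 
    for s in(q[q[:,1]>0],q[q[:,1]<0]):
        if len(s): print(s.mean(0).round(3),len(s))
E
```

```text
handle top 144 [0.5028 0.1735 0.1992] 0.1996 ((501.9916687011719, 175.14468383789062), (25.73011016845703, 34.975276947021484), 36.9245719909668) 183 198 208 222
head 682 [0.5662 0.2201 0.1483] 0.1497 ((546.35546875, 205.8784637451172), (142.9984588623047, 69.24479675292969), 36.96717071533203) 158 204 172 228
foot 1089 [0.5001 0.1665 0.0119] 0.012 ((503.6070251464844, 172.43829345703125), (157.0103759765625, 160.08216857910156), 29.606950759887695) 172 229 197 249
scene0.npz 31
[0.496 0.191 0.19 ] 7
[ 0.552 -0.213  0.182] 24
top0.npz 26
[0.494 0.188 0.19 ] 11
[ 0.553 -0.215  0.19 ] 15
```

The jar (scene pixel 338,278; top 162,176) stands at the left lamp (345,225 / 198,218), and the pot at the right one. The left lamp's yaw from its head and handle is about 37°. Its handle centre is about (0.504, 0.173) with the top at 0.1996, and the button is seen on the +y side as expected. I'll approach now.

```bash
python3 - <<'E'
from station import *
import cv2,numpy as np
a=np.radians(37); x=np.array([np.cos(a),np.sin(a),0]); y=np.array([-x[1],x[0],0])
q0=np.array(env.sense()["joint_positions"]); best=None
for s in(1,-1):
    R=np.column_stack([-s*x,s*y,[0,0,-1]])
    if np.linalg.det(R)<0: R[:,0]*=-1
    q=solver.inverse_kinematics([.504,.173,.29],R)
    print(s,np.linalg.det(R).round(2),None if q is None else np.round(q,2))
    if q is not None and (best is None or np.abs(np.array(q)-q0).max()<best[0]): best=(np.abs(np.array(q)-q0).max(),R)
R=best[1]; np.save("R.npy",R)
p=np.array(env.sense()["ee_pos"]); p[2]=.30
env.movel(p,rate=.2)
env.reach([.504,.173,.29],R)
s=env.sense(); print(s["t"],np.round(s["ee_pos"],4),np.round(s["wrist_force"],1))
env.movel([.504,.173,.215],rate=.1)
p,d=viewer.read_camera("top"); cv2.imwrite("pics/top1.png",cv2.resize(p[150:270,120:270,::-1],None,fx=4,fy=4))
p,d=viewer.read_camera("scene"); cv2.imwrite("pics/scene1.png",cv2.resize(p[120:270,270:420,::-1],None,fx=4,fy=4))
s=env.sense(); print(s["t"],np.round(s["ee_pos"],4),np.round(s["wrist_force"],1))
E
```

```text
1 1.0 [-0.51  0.19  0.14  1.81 -0.03  1.14  1.85]
-1 1.0 [-0.9   0.2   0.59  1.83 -0.12  1.14 -1.19]
3.5167 [0.5037 0.1742 0.2898] [0.4 0.6 0.4]
4.5167 [0.5045 0.1732 0.2157] [-0.1 -0.4 -0. ]
```

View pics/scene1.png

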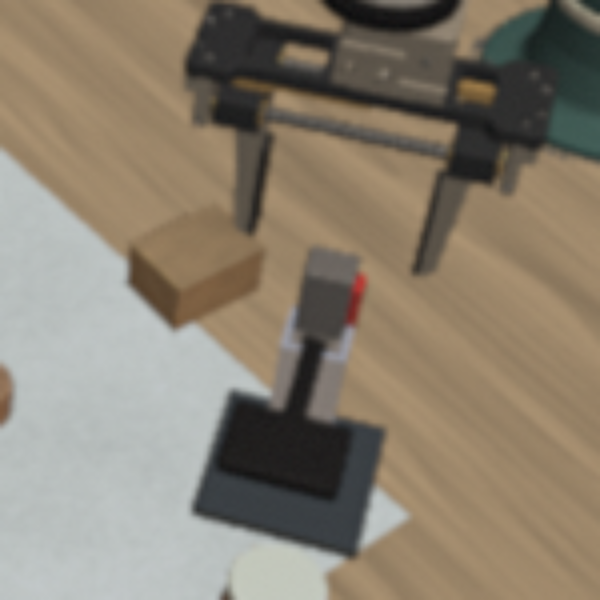

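The crop shows the fingertips at (245,232) and (425,272), straddling the handle top at (332,265) and parallel to its y axis. Next: descend, squeeze and check.

```bash
python3 - <<'E'
from station import *
import numpy as np
R=np.load("R.npy")
def st(l):
    s=env.sense(); print(l,round(s["t"],2),np.round(s["ee_pos"],4),np.round(s["wrist_force"],1),np.round(s["gripper_width"],4),np.round(s["grasp_force"],1)); return s
env.movel([.504,.173,.157],rate=.08); st("down")
effector.grasp(40); st("grasp"); env.pause(.4); s=st("held")
f=np.array(s["wrist_force"])@R; print("tool-frame force",f.round(1))
E
```

```text
down 5.39 [0.5044 0.173  0.1573] [ 0.2  0.9 -0.1] 0.092 0.0
grasp 6.35 [0.5036 0.1737 0.157 ] [-2.1  1.6  1.7] 0.0295 40.0
held 6.75 [0.5036 0.1736 0.157 ] [-3.5  4.7  3.3] 0.0298 40.0
tool-frame force [-0.  -5.9 -3.3]
```

The width is 29.8 mm, so the button is flush, and side forces are small. Pulling up.

```bash
python3 - <<'E'
from station import *
import numpy as np,cv2
def st(l):
    s=env.sense(); print(l,round(s["t"],2),np.round(s["ee_pos"],4),np.round(s["wrist_force"],1),np.round(s["gripper_width"],4),np.round(s["grasp_force"],1)); return s
p=np.array(env.sense()["ee_pos"]); z0=p[2]
for h in(.02,.05,.08,.098,.101,.103):
    p[2]=z0+h; env.movel(p,rate=.04); s=st(h)
    if s["wrist_force"][2]<-30: break
env.pause(.3); st("end")
q,d=viewer.read_camera("scene"); cv2.imwrite("pics/scene2.png",cv2.resize(q[120:270,270:420,::-1],None,fx=4,fy=4))
print([(np.round(r["at"],3),round(r["score"],2)) for r in tip_of("scene","left_handle")[:2]])
E
```

```text
0.02 7.4 [0.5036 0.1736 0.1769] [ 1.1  4.1 -7.8] 0.0297 40.0
0.05 8.3 [0.5036 0.1736 0.207 ] [ 1.4  4.  -7.3] 0.03 40.0
0.08 9.2 [0.5036 0.1736 0.2371] [ 1.7  3.5 -6.7] 0.0296 40.0
0.098 9.8 [0.5035 0.1736 0.255 ] [ 1.5  3.8 -7.5] 0.0299 40.0
0.101 10.05 [0.5035 0.1736 0.2571] [  3.6   4.1 -12.7] 0.0299 40.0
0.103 10.3 [0.5035 0.1735 0.2573] [  7.6   5.6 -26.3] 0.0296 40.0
end 10.6 [0.5035 0.1735 0.2572] [  7.8   5.8 -25.3] 0.0299 40.0
[(array([0.504, 0.173, 0.248]), 0.57), (array([ 0.679, -0.281,  0.003]), 0.57)]
```

View pics/scene2.png

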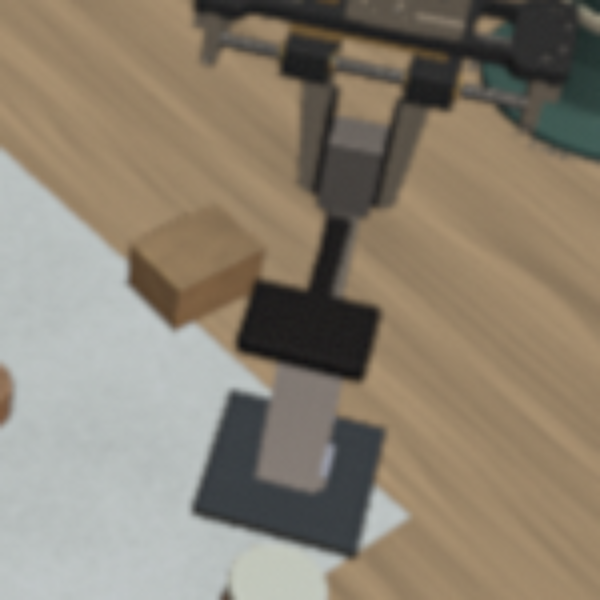

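The crop shows the mast fully raised, with the handle at (355,165) between the fingers and the head at (310,330). The arm hit a rigid stop 100 mm up, with force rising to 25 N, and the button is still flush. Handing in.

```bash
python3 -c "
from station import *
print(workorder.finish_job())"
```

```text
the job is handed in; nothing more can be done
None
```

I handed the job in with the left lamp (the one at the amber jar) held at its second stop, about 100 mm up, button still squeezed flush at 40 N grip; the other lamp was not touched, and no verdict was returned.

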